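# Open the screw-capped pill jar one-handed in its holder

### The job

Open the pill jar one-handed: stand the blue jar, upright and still tightly closed, down gently between the corner stops of the yellow jar holder so that it cannot turn, then unscrew its aluminium cap counter-clockwise and stop turning once the thread lets go, after about a quarter turn from tight. Lift the cap straight off and finish holding it in the gripper, level and about a finger's breadth above the open mouth, with the jar left standing fully down in the holder. Leave the other things on the ledge where they are.

Things in the scene. Friction and masses are not known exactly. Their poses are not given: they have to be found in the camera images.
- jar_mid (a point): Loose closed pill jar, 0.3 to 0.5 kg: blue glazed body 58 x 58 mm square in plan, 36 mm tall with flat side faces; a round white neck on top carries the aluminium screw cap; 74 mm tall in all. This point: centre of the square body, 18 mm above its underside. x, y square to its side faces, z up; a red tick on the body's top lies towards +x. Any quarter turn of it fits the holder.
- jar: The same jar: centre of its underside. Unbraced, the jar simply turns along with its tight cap.
- jar_rim (a point): Centre of the rim of the jar's mouth, 66 mm above the jar's underside; axes as the jar's. The neck, 39 mm across (46 mm over its threads), stands inside the cap. The flat top of the body lies 30 mm below the rim.
- cap_mid (a point): The screw cap, aluminium, 54 mm across, 30 mm tall, ringed by 18 narrow grip flats, 0.06 kg. This point: its centre, half-way up on its axis; while tight, 7 mm below the jar's rim and 23 mm above the flat top of the jar's body. z up; a red line on its top and side lies towards its +x. Fully tight, cap x points along jar x; it starts 0 to 0.2 rad counter-clockwise from there.
- cap: The same cap: centre of its lower edge, axes as above. Seen from above it unscrews counter-clockwise (cap x turns from jar x towards jar y) against about 0.35 N m at first, less later, and rises 3 mm. Its three lugs let go of the thread 1.1 rad from fully tight; it then lifts straight off. At 1.8 rad the lugs butt against the next thread starts.
- holder_seat (a point): Jar holder stuck to the ledge: yellow plate 124 x 124 mm, top 12 mm above the ledge, with four smooth darker yellow L-shaped corner stops. This point: centre of the plate's top, where the jar's underside belongs; x, y square to the stops, z up. The stops enclose a square of 62.6 mm (2.3 mm clear on each side of the jar).
- holder: The same holder: centre of its underside on the ledge, 12 mm below the plate's top. Its stops rise straight for 10 mm above the plate, then flare outward to 17 mm, 5 mm wider on each side, as a lead-in; they cover only the outer 12 mm of each jar face, the middle stays open. It cannot be moved.
- cup_mid (a point): Bystander: frosted glass toothbrush cup, 72 mm across, 95 mm tall, with two brushes reaching 190 mm; centre of the cup.
- case_mid (a point): Bystander: aluminium nail file case lying flat, 150 x 24 x 14 mm, long along its x; its centre.
- comb_mid (a point): Bystander: grey plastic comb lying flat, 170 x 34 x 5 mm, long along its x; its centre.
- soap_mid (a point): Bystander: white soap dish, 112 mm across, with a cream bar of soap, 33 mm tall; its centre.
- cream_mid (a point): Bystander: white round pot with a pink lid, 70 mm across, 44 mm tall; its centre.
- dropper_mid (a point): Bystander: brown glass dropper bottle, 38 mm across, 104 mm tall; half-way up.

How it is judged:
By the outcome, as a careful person would: the job done as asked, in the order asked, and still so for the second after the job is handed in, while the arm keeps its last pose, push and grip.
It also fails if it takes over 58 s, if anything falls off the work surface, if the arm or the gripper's body presses on something with over 40 N, if the wrist force passes 120 N, or if a joint passes its speed limit or range.

### The arm

A 6-joint arm with a two-finger parallel gripper is mounted at the origin on the work surface. World frame = base frame: x ahead of the robot, y to its left, z up, the work surface at z = 0. Lengths are in m, angles in degrees, forces in N, time in s.
With the tool pointing down it reaches from about 0.4 to 0.825 m from the base axis. Payload 7 kg.
Tool frame: the origin (TCP) lies at the very end of the fingers, on their centre line; the grasp point (between the pads) lies 19 mm behind it; x points along the fingers, y is the direction in which the jaws open and shut, and the axes are right-handed (so a half turn about x gives the same grasp; the last joint's range is limited). The gripper opens to 88 mm and grips with 3 to 60 N. Pads are 19 mm wide; open, the fingers measure 130 mm over their backs; the gripper's body (78 mm by 193 mm) begins 47 mm behind the grasp point.
Start: joints at [88.299, 20.546, 0.682, 0, -70.136, -16.507], TCP at [0.211, 0.641, 0.227] pointing down, gripper open.
Joint ranges: [-176.03, 176.03], [-82.01, 121.73], [-58.28, 71.71], [-173.87, 95.51], [-174.79, -0.11], [-173.66, 173.66]. Speed limits (degrees/s): [136.94, 136.94, 172.46, 180, 180, 180].

### API

Orientations are given as [roll, pitch, yaw] about the fixed x, y, z axes, in that order (R = Rz(yaw) Ry(pitch) Rx(roll)).
In Python, from plant import monitor, eyes, ticket gives the robot as it stands. The module is installed in compiled form; this text tells all that it offers.
- The arm moves only by the shell command python3 -m crank 'ROWS'. ROWS is JSON, a list of rows, each an object with "linear": the shift along the world's x, y, z in units of 60 mm (1.0 is 60 mm), a list of three; "rot": the turn, a rotation vector about the world's x, y, z in units of 5 degrees (1.0 is 5 degrees), a list of three; "hand": the opening, from 0 (shut) to 1 (fully open). In form: [{"linear": [tx, ty, tz], "rot": [ax, ay, az], "hand": hand}, ...]. A call has 1 to 20 rows; each row shifts and turns the pose as measured when the row begins; what a row does not reach is not made up. A row lasts 1/8 s, in which the tool goes at most 62.5 mm and 10.7 degrees, less where a joint would pass 70% of its speed; a pose out of reach is approached as far as the arm can. A call is refused whole if a number of a shift passes 1 or a number of a turn 1, either way. A call with a gripper value outside its range is refused whole. The fingers move at their own pace and stop on an object; the grip force is fixed at half the most. Time passes only in rows, so rows that do not move let the fingers close. It gives the time, the measured TCP pose, the force and the opening at its end, in the units of the state.
- monitor.get_obs(): the state, without advancing time (a new reading comes with each control period).
- eyes.snapshot(name): name is "side" or "top" or "wrist"; returns a dict with "image" (480x640x3 uint8, red, green, blue), "depth" (480x640 float32, m along the optical axis (not along the pixel's ray), 0 where there is no reading), "K" (3x3 intrinsics, pixels), "k1" (the pictures are not rectified: a ray, as slopes to the right and down, at radius r is drawn at 1 + k1 r^2 times it, then the intrinsics apply), "camera_from_world" (4x4, takes a point from world to camera coordinates); the wrist camera has in their place "hand_eye" (4x4, takes a point from camera to tool coordinates, whose origin is the TCP and whose axes are the tool frame's). Camera axes: x right, y up, looking along -z (the intrinsics and any distortion apply to the point x, -y, -z); pixel columns grow to the right and rows downward; lengths in m; the calibration is good to about 2 mm. A picture is of the moment at which its call begins: read the wrist's pose just before it.
- ticket.close_job(): hands the job in, once; it reports no verdict.
The state is a dict: "clock": time; "joint_pos": joint angles; "qvel": joint speeds; "tau": joint torques, N m; "tool_pos": TCP position; "orientation": TCP orientation; "force": force on the tool from outside, world axes, zero at the start; "moment": the same for the moment, N m; "opening": finger opening in m.
Only numpy, scipy, OpenCV 4.12 (cv2) and the standard library are available. Lean on these libraries where they do the work, as an engineer would, in place of code of your own. Each camera call takes 0.05 s, during which the arm holds its last target.

## Working session

There is one attempt and no reset: what is moved stays moved. The work goes in short steps, Python scripts to look and compute and a shell command to move; the robot and the scene stay as the last step left them, time stands still between calls to the robot, and variables do not carry over. Pictures are saved under pics/ and viewed, and the job is handed in when it is done.

```bash
mkdir -p pics
cat > h.py <<'E'
import numpy as np, cv2
from plant import monitor, eyes, ticket
def snap(n,fn=None):
    o=monitor.get_obs(); s=eyes.snapshot(n); s['obs']=o
    if fn: cv2.imwrite('pics/'+fn,s['image'][:,:,::-1])
    np.savez('last_%s.npz'%n,**{k:v for k,v in s.items() if k!='obs'})
    return s
E
python3 - <<'E'
from h import *
o=monitor.get_obs(); print(o)
for n in ['side','top','wrist']:
    s=snap(n,n+'1.png'); print(n,s['K'].tolist(),s['k1'],[np.round(v,4).tolist() for k,v in s.items() if k in('camera_from_world','hand_eye')])
E
```

```text
{'clock': 0.0, 'joint_pos': array([ 8.82995535e+01,  2.05904720e+01,  6.34665175e-01, -2.15387905e-02,
       -7.01356277e+01, -1.65064470e+01]), 'qvel': array([-0.02384936,  0.08156314, -0.11072598, -0.01164955,  0.01849165,
        0.11082173]), 'tau': array([-9.65349027e-04, -5.82712734e+01,  2.93055135e+01,  6.99697718e+00,
        6.87709486e-03, -1.58548964e-04]), 'tool_pos': array([0.21077242, 0.64073776, 0.22563587]), 'orientation': array([  94.02156098,   89.90634965, -104.19266747]), 'force': array([-0.06440428, -0.11802921, -0.37718444]), 'moment': array([-0.07437099,  0.05251623, -0.00189464]), 'opening': 0.08755339968565751}
side [[477.46829686039547, 0.0, 314.8194716024031], [0.0, 477.46829686039547, 241.95055695683658], [0.0, 0.0, 1.0]] -0.01690806540046642 [[[0.9505, -0.3107, 0.0063, -0.538], [0.2132, 0.6668, 0.7141, -0.1642], [-0.2261, -0.6774, 0.7, -0.8532], [0.0, 0.0, 0.0, 1.0]]]
top [[473.5583088417001, 0.0, 322.45575790204003], [0.0, 473.5583088417001, 234.06921697580404], [0.0, 0.0, 1.0]] -0.0987968655017455 [[[-0.0224, -0.9995, -0.0231, 0.0299], [0.9945, -0.0247, 0.1022, -0.5413], [-0.1027, -0.0207, 0.9945, -1.2591], [0.0, 0.0, 0.0, 1.0]]]
wrist [[398.2930538357546, 0.0, 318.00160950230935], [0.0, 398.2930538357546, 240.05880223461665], [0.0, 0.0, 1.0]] -0.03363673770738896 [[[0.0007, 0.2616, -0.9652, -0.158], [1.0, 0.0011, 0.001, 0.0], [0.0013, -0.9652, -0.2616, -0.0703], [0.0, 0.0, 0.0, 1.0]]]
```

View pics/side1.png

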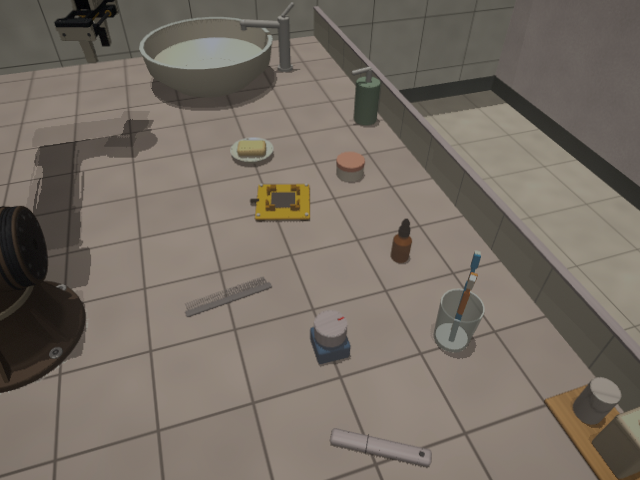

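View pics/top1.png

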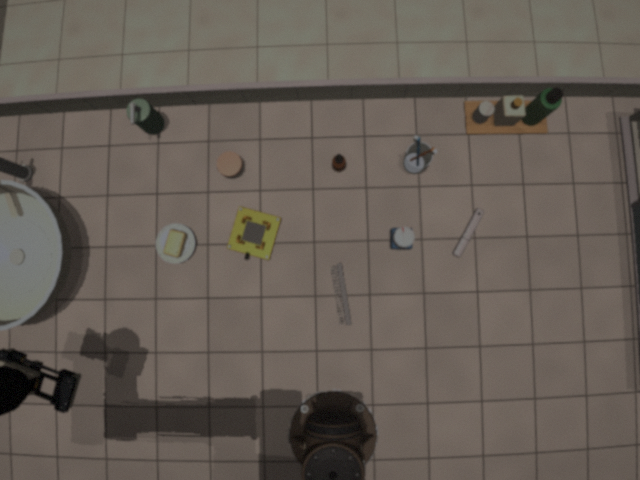

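View pics/wrist1.png

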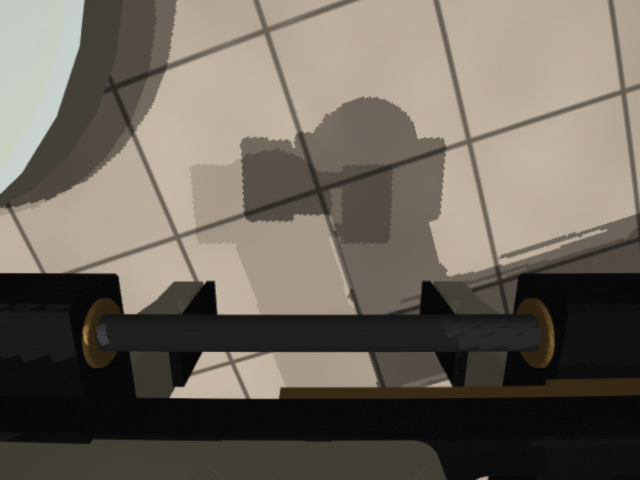

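The side view shows the jar upright at about (330,338), the holder at (284,202), the comb at (229,296) and the case at (380,447). The top view has the jar at (402,238) and the holder at (255,233).

```bash
cat >> h.py <<'E'
def undist(s,uv):
    K=s['K'];k1=float(s['k1'])
    return cv2.undistortPoints(np.array(uv,float).reshape(-1,1,2),K,np.array([k1,0,0,0.])).reshape(-1,2)
from scipy.spatial.transform import Rotation as Ro
def wfc(s):
    if 'camera_from_world' in s: return np.linalg.inv(s['camera_from_world'])
    o=s['obs']; T=np.eye(4); T[:3,:3]=Ro.from_euler('xyz',o['orientation'],degrees=True).as_matrix(); T[:3,3]=o['tool_pos']
    return T@s['hand_eye']
def cast(s,uv,z):
    n=undist(s,uv); W=wfc(s)
    d=np.c_[n[:,0],-n[:,1],-np.ones(len(n))]@W[:3,:3].T; c=W[:3,3]
    return c+d*((z-c[2])/d[:,2])[:,None]
def cloud(s):
    v,u=np.mgrid[0:480,0:640]; n=undist(s,np.stack([u,v],-1).reshape(-1,2).astype(float))
    d=s['depth'].reshape(-1,1); W=wfc(s)
    P=np.c_[n[:,0:1]*d,-n[:,1:]*d,-d]@W[:3,:3].T+W[:3,3]
    P[d[:,0]==0]=np.nan
    return P.reshape(480,640,3)
E
python3 - <<'E'
from h import *
for n in ['top','side']:
    s=snap(n); P=cloud(s); hsv=cv2.cvtColor(s['image'],cv2.COLOR_RGB2HSV)
    M={'blue':cv2.inRange(hsv,(100,90,20),(125,255,255)),'yellow':cv2.inRange(hsv,(20,150,60),(35,255,255))}
    for k,m in M.items():
        c,_=cv2.findContours(m,cv2.RETR_EXTERNAL,cv2.CHAIN_APPROX_NONE)
        for q in c:
            if cv2.contourArea(q)<40: continue
            mm=np.zeros_like(m);cv2.drawContours(mm,[q],-1,255,-1)
            p=P[mm>0]; r=cv2.minAreaRect(q)
            print(n,k,cv2.contourArea(q),r,np.nanmedian(p,0).round(4),np.nanpercentile(p[:,2],[5,50,95]).round(4))
    if n=='top':
        for nm,uv in dict(jar=(402,238),cup=(415,161),case=(468,232),comb=(341,294),soap=(176,244),cream=(230,164),drop=(339,162),hold=(255,233)).items():
            print(nm,cast(s,[uv],0.02).round(3), P[uv[1],uv[0]].round(3))
    f=2
    x0,y0=(370,210) if n=='top' else (290,295)
    cv2.imwrite(f'pics/{n}_jar.png',cv2.resize(s['image'][y0:y0+75,x0:x0+75,::-1],None,fx=7,fy=7,interpolation=cv2.INTER_CUBIC))
    x0,y0=(215,195) if n=='top' else (245,170)
    cv2.imwrite(f'pics/{n}_hold.png',cv2.resize(s['image'][y0:y0+75,x0:x0+75,::-1],None,fx=7,fy=7,interpolation=cv2.INTER_CUBIC))
E
python3 -c "
import cv2,numpy as np
a=[cv2.imread('pics/'+f) for f in ('top_jar.png','side_jar.png','top_hold.png')]
cv2.imwrite('pics/m1.png',cv2.resize(np.hstack(a[:2]),(800,400)))"
```

```text
jar [[ 0.527 -0.2    0.02 ]] [ 0.522 -0.192  0.074]
cup [[ 0.741 -0.245  0.02 ]] [ 0.744 -0.247  0.006]
case [[ 0.539 -0.382  0.02 ]] [ 0.539 -0.384  0.015]
comb [[ 0.379 -0.029  0.02 ]] [ 0.378 -0.029  0.002]
soap [[0.525 0.425 0.02 ]] [0.524 0.42  0.033]
cream [[0.747 0.272 0.02 ]] [0.74  0.267 0.046]
drop [[ 0.743 -0.033  0.02 ]] [ 0.727 -0.032  0.083]
hold [[0.55  0.203 0.02 ]] [0.551 0.204 0.015]
side blue 64.5 ((474.564208984375, 263.1192932128906), (6.321653842926025, 17.145090103149414), 16.699241638183594) [ 0.7512 -0.2319  0.1772] [0.1623 0.1772 0.1886]
side yellow 1534.5 ((282.5, 201.5), (33.0, 53.0), 90.0) [0.5532 0.1891 0.0125] [0.0094 0.0125 0.0229]
```

View pics/m1.png

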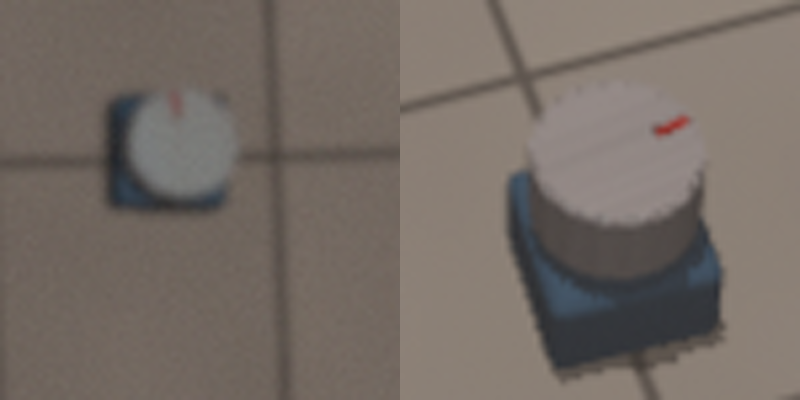

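View pics/top_hold.png

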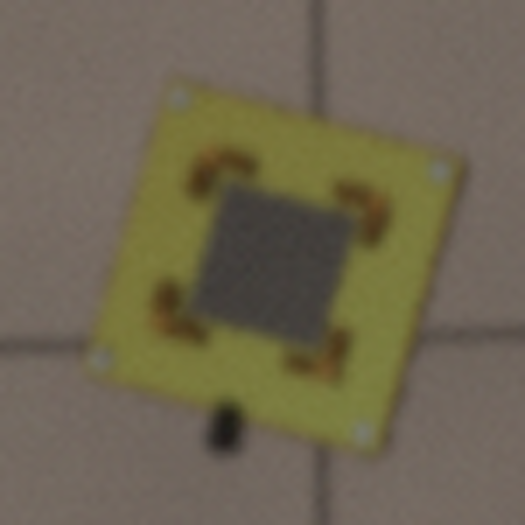

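Run:
```python
from h import *
o=monitor.get_obs(); R=Ro.from_euler('xyz',o['orientation'],degrees=True).as_matrix(); print(R.round(3))
s=dict(np.load('last_top.npz'))
# holder corners of plate from top crop (7x, offset 215,195)
c=np.array([(172,75),(465,158),(380,455),(88,370)])/7+[215,195]-0.43
p=cast(s,c,0.012); print(p.round(4),p.mean(0)); 
for i in range(4):
    d=p[(i+1)%4]-p[i]; print(np.degrees(np.arctan2(d[1],d[0])),np.hypot(*d[:2]))
# jar body corners from m1 (400px=75)
f=75/400
b=np.array([(108,98),(110,207),(222,208)])*f+[370,210]
print(cast(s,b,.036).round(4))
# cap circle
q=np.array([(182,143),(176,92)])*f+[370,210]; print(cast(s,q,.074).round(4))
he=s=None
w=np.load('last_wrist.npz') if False else eyes.snapshot('wrist'); he=np.linalg.inv(w['hand_eye'])
for h in (.1,.15,.2):
  for tz in (0,.03,.06,.1,.14):
    p=he@[h,0,tz,1]; x,y=p[0]/-p[2],-p[1]/-p[2]; print(h,tz,(w['K']@[x,y,1]).round(0)[:2])
```

```text
[[-0.    -0.313 -0.95 ]
 [-0.001 -0.95   0.313]
 [-1.     0.001 -0.   ]]
[[0.6301 0.2482 0.012 ]
 [0.5935 0.1313 0.012 ]
 [0.4768 0.1664 0.012 ]
 [0.5129 0.2822 0.012 ]] [0.55333216 0.20701151 0.012     ]
-107.34843404369657 0.12246203506177719
163.27042779663336 0.12193200657530104
72.65839458877747 0.12132643808037108
-16.19619226514029 0.1219640160054788
[[ 0.552  -0.1665  0.036 ]
 [ 0.4967 -0.1655  0.036 ]
 [ 0.4948 -0.222   0.036 ]]
[[ 0.5247 -0.1973  0.074 ]
 [ 0.5499 -0.1954  0.074 ]]
0.1 0 [318. 241.]
0.1 0.03 [318. 283.]
0.1 0.06 [318. 322.]
0.1 0.1 [319. 372.]
0.1 0.14 [319. 418.]
0.15 0 [318. 224.]
0.15 0.03 [318. 260.]
0.15 0.06 [318. 294.]
0.15 0.1 [318. 338.]
0.15 0.14 [319. 378.]
0.2 0 [318. 212.]
0.2 0.03 [318. 243.]
0.2 0.06 [318. 274.]
0.2 0.1 [318. 312.]
0.2 0.14 [319. 349.]
```

```bash
python3 -m crank '[{"linear":[0.7,-0.9,0],"rot":[0,0,0],"hand":1},{"linear":[0.7,-0.9,0],"rot":[0,0,0],"hand":1},{"linear":[0.7,-0.9,0],"rot":[0,0,0],"hand":1},{"linear":[0.7,-0.9,0],"rot":[0,0,0],"hand":1},{"linear":[0.7,-0.9,0],"rot":[0,0,0],"hand":1},{"linear":[0.7,-0.9,0],"rot":[0,0,0],"hand":1},{"linear":[0.7,-0.9,0],"rot":[0,0,0],"hand":1},{"linear":[0.7,-0.9,0],"rot":[0,0,0],"hand":1},{"linear":[0,0,0],"rot":[0,0,0],"hand":1},{"linear":[0,0,0],"rot":[0,0,0],"hand":1}]'
python3 - <<'E'
from h import *
s=snap('wrist','w2.png'); import pickle; pickle.dump(s,open('hold.pkl','wb'))
E
```

```text
clock: 1.55
tool_pos: [0.5193, 0.24, 0.2258]
orientation: [-159.3, 89.9, 2.6]
force: [-0.2, -0.0, -0.0]
opening: 0.0879
```

View pics/w2.png

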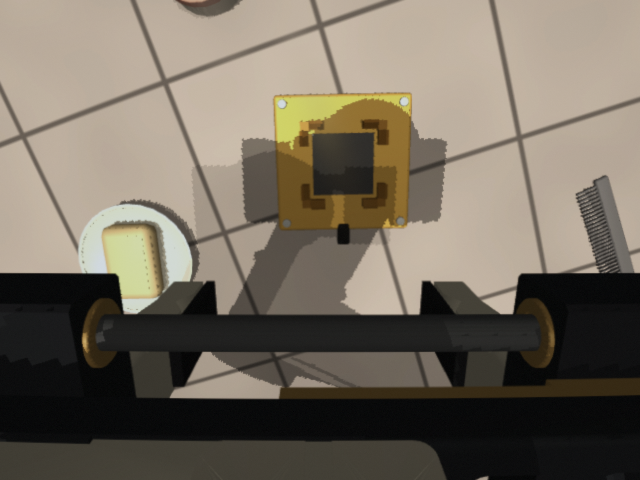

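The holder is well in view, with its plate corners near (275,95), (411,95), (409,230) and (279,229) and its dark seat centred near (343,164).

Run:
```python
from h import *
import pickle; s=pickle.load(open('hold.pkl','rb')); im=s['image']
hsv=cv2.cvtColor(im,cv2.COLOR_RGB2HSV)
m=cv2.inRange(hsv,(17,140,40),(35,255,255)); m[:90]=0; m[245:]=0; m[:,:265]=0;m[:,420:]=0
c,_=cv2.findContours(m,cv2.RETR_EXTERNAL,cv2.CHAIN_APPROX_NONE); q=max(c,key=cv2.contourArea)
P=cast(s,q.reshape(-1,2).astype(float),.012)
r=cv2.minAreaRect((P[:,:2]*1000).astype(np.float32)); print('plate',r)
# screws
sub=cv2.cvtColor(im,cv2.COLOR_RGB2HSV)
m2=cv2.inRange(hsv,(0,0,100),(179,90,255)); 
for (u,v) in [(282,104),(404,101),(287,223),(400,221)]:
    mm=np.zeros_like(m2);mm[v-6:v+7,u-6:u+7]=m2[v-6:v+7,u-6:u+7]; M=cv2.moments(mm,True)
    if M['m00']: print((M['m10']/M['m00'],M['m01']/M['m00']),M['m00'],cast(s,[(M['m10']/M['m00'],M['m01']/M['m00'])],.012).round(4))
g=cv2.inRange(hsv,(0,0,0),(179,140,70)); mm=np.zeros_like(g); mm[125:205,305:383]=g[125:205,305:383]
c,_=cv2.findContours(mm,cv2.RETR_EXTERNAL,cv2.CHAIN_APPROX_NONE); q=max(c,key=cv2.contourArea)
r=cv2.minAreaRect((cast(s,q.reshape(-1,2).astype(float),.012)[:,:2]*1000).astype(np.float32)); print('seat',r)
Pc=cloud(s); print(np.nanmedian(Pc[140:190,320:365],axis=(0,1)))
print(s['obs']['tool_pos'],s['obs']['orientation'])
cv2.imwrite('pics/w2z.png',cv2.resize(im[85:240,265:425,::-1],None,fx=4,fy=4,interpolation=cv2.INTER_CUBIC)[:600])
```

```text
plate ((553.0111694335938, 205.58941650390625), (122.12539672851562, 122.27262878417969), 72.85033416748047)
(281.3783783783784, 103.5) 74.0 [[0.6205 0.2415 0.012 ]]
(403.7826086956522, 101.10144927536231) 69.0 [[0.5886 0.1375 0.012 ]]
(400.22222222222223, 220.92592592592592) 54.0 [[0.4844 0.1693 0.012 ]]
seat ((552.5862426757812, 205.30831909179688), (55.55815124511719, 55.45979690551758), 71.92170715332031)
[0.55251129 0.2063547  0.01244492]
[0.51931458 0.24001875 0.22582128] [-159.25725786   89.8944444     2.62964976]
```

View pics/w2z.png

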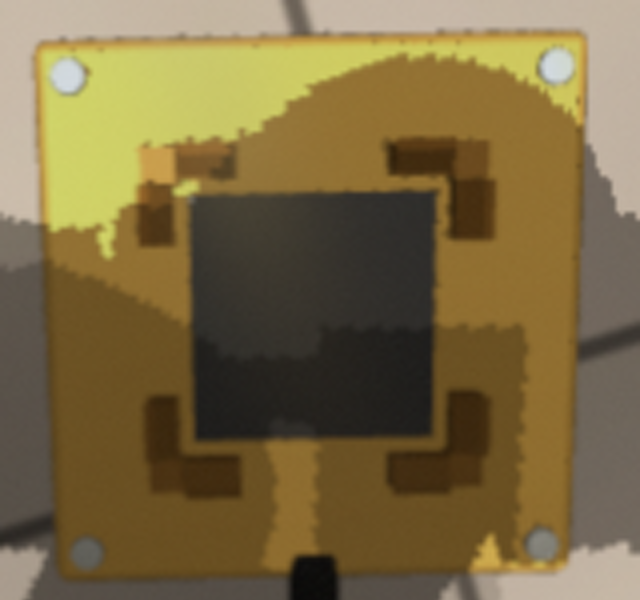

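```bash
python3 -m crank '[{"linear":[0,-0.95,0],"rot":[0,0,0.42],"hand":1},{"linear":[0,-0.95,0],"rot":[0,0,0.42],"hand":1},{"linear":[0,-0.95,0],"rot":[0,0,0.42],"hand":1},{"linear":[0,-0.95,0],"rot":[0,0,0.42],"hand":1},{"linear":[0,-0.95,0],"rot":[0,0,0.42],"hand":1},{"linear":[0,-0.95,0],"rot":[0,0,0.42],"hand":1},{"linear":[0,-0.95,0],"rot":[0,0,0.42],"hand":1},{"linear":[0,-0.7,0],"rot":[0,0,0.42],"hand":1},{"linear":[0,0,0],"rot":[0,0,0],"hand":1},{"linear":[0,0,0],"rot":[0,0,0],"hand":1}]'
python3 - <<'E'
from h import *
s=snap('wrist','w3.png'); import pickle; pickle.dump(s,open('jar.pkl','wb'))
R=Ro.from_euler('xyz',s['obs']['orientation'],degrees=True).as_matrix();print(R.round(4)); print(np.degrees(np.arctan2(R[1,1],R[0,1])),s['obs']['tool_pos'],s['obs']['joint_pos'])
E
```

```text
clock: 2.85
tool_pos: [0.518, -0.1988, 0.2268]
orientation: [-160.9, 89.7, 19.8]
force: [0.3, -0.4, 0.2]
opening: 0.0875
[[ 0.0053  0.0125 -0.9999]
 [ 0.0019 -0.9999 -0.0125]
 [-1.     -0.0019 -0.0054]]
-89.285850624239 [ 0.51797207 -0.19880143  0.22677986] [ -0.8557759    9.09682114 -14.77753776  -0.12567704 -65.82155645
  91.62081095]
```

View pics/w3.png

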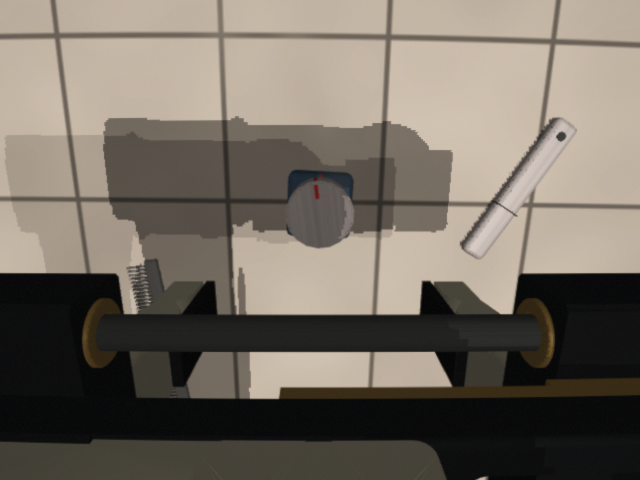

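The jar is seen from above at about (320,205), with the red line at (317,190) and the body's top edge at rows 171–190. The case lies to its right.

Run:
```python
from h import *
import pickle; s=pickle.load(open('jar.pkl','rb')); im=s['image']
cv2.imwrite('pics/w3z.png',cv2.resize(im[160:255,270:370,::-1],None,fx=6,fy=6,interpolation=cv2.INTER_CUBIC))
P=cloud(s); sub=P[160:255,270:370]
t=(abs(sub[...,2]-.074)<.004); print('captop pts',t.sum())
v,u=np.nonzero(t); q=cv2.minEnclosingCircle(np.c_[u+270,v+160].astype(np.float32)); print(q, cast(s,[q[0]],.074), np.median(sub[t][:,2]))
hsv=cv2.cvtColor(im,cv2.COLOR_RGB2HSV)
m=cv2.inRange(hsv,(95,80,15),(125,255,255));m[:160]=0;m[255:]=0;m[:,:270]=0;m[:,370:]=0
c,_=cv2.findContours(m,cv2.RETR_EXTERNAL,cv2.CHAIN_APPROX_NONE); q=np.vstack(c).reshape(-1,2).astype(float)
print(q.min(0),q.max(0)); Q=cast(s,q,.036); print('body@36 x',Q[:,0].min(),Q[:,0].max(),'y',Q[:,1].min(),Q[:,1].max())
# top edge line (max x)
e=[(uu,q[q[:,0]==uu,1].min()) for uu in range(293,349) if (q[:,0]==uu).any()]
E_=cast(s,e,.036); a=np.polyfit(E_[:,1],E_[:,0],1); print('front edge x at mid',np.polyval(a,-.194),'yaw',-np.degrees(np.arctan(a[0])))
r=cv2.inRange(hsv,(0,120,60),(8,255,255))|cv2.inRange(hsv,(172,120,60),(179,255,255)); r[:160]=0;r[255:]=0;r[:,:270]=0;r[:,370:]=0
v,u=np.nonzero(r); print(list(zip(u,v)))
```

```text
captop pts 3568
((319.390625, 214.28575134277344), 34.096466064453125) [[ 0.52618417 -0.19926588  0.074     ]] 0.07449207516899065
[288. 171.] [351. 231.]
body@36 x 0.5030446612244515 0.5568453706293193 y -0.22679652699753053 -0.17126376476612482
front edge x at mid 0.5552944886838772 yaw -8.652398925202093
[(np.int64(320), np.int64(174)), (np.int64(319), np.int64(175)), (np.int64(320), np.int64(175)), (np.int64(321), np.int64(175)), (np.int64(322), np.int64(175)), (np.int64(320), np.int64(176)), (np.int64(321), np.int64(176)), (np.int64(322), np.int64(176)), (np.int64(314), np.int64(178)), (np.int64(315), np.int64(178)), (np.int64(316), np.int64(178)), (np.int64(314), np.int64(179)), (np.int64(315), np.int64(179)), (np.int64(316), np.int64(179)), (np.int64(314), np.int64(180)), (np.int64(315), np.int64(180)), (np.int64(316), np.int64(180)), (np.int64(314), np.int64(185)), (np.int64(315), np.int64(185)), (np.int64(316), np.int64(185)), (np.int64(317), np.int64(185)), (np.int64(314), np.int64(186)), (np.int64(315), np.int64(186)), (np.int64(316), np.int64(186)), (np.int64(317), np.int
[... 717 characters left out ...]
.int64(316), np.int64(193)), (np.int64(317), np.int64(193)), (np.int64(318), np.int64(193)), (np.int64(315), np.int64(194)), (np.int64(316), np.int64(194)), (np.int64(317), np.int64(194)), (np.int64(318), np.int64(194)), (np.int64(315), np.int64(195)), (np.int64(316), np.int64(195)), (np.int64(317), np.int64(195)), (np.int64(318), np.int64(195)), (np.int64(315), np.int64(196)), (np.int64(316), np.int64(196)), (np.int64(317), np.int64(196)), (np.int64(318), np.int64(196)), (np.int64(315), np.int64(197)), (np.int64(316), np.int64(197)), (np.int64(317), np.int64(197)), (np.int64(318), np.int64(197)), (np.int64(316), np.int64(198)), (np.int64(317), np.int64(198)), (np.int64(318), np.int64(198))]
```

View pics/w3z.png

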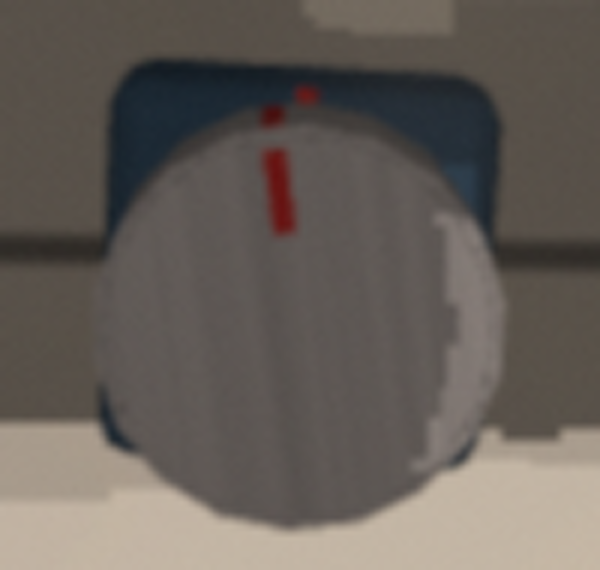

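Run:
```python
from h import *
import pickle; s=pickle.load(open('jar.pkl','rb'))
Z=lambda pts:np.array(pts)/6-0.42+[270,160]
a=cast(s,Z([(150,62),(470,78)]),.036); d=a[1]-a[0]; print(a.round(4),'yaw',np.degrees(np.arctan2(d[1],d[0]))+90)
sd=cast(s,Z([(110,150),(498,150)]),.036); print('sides y at 36',sd.round(4),sd.mean(0))
t=cast(s,Z([(308,96)]),.036); print('tick',t.round(4))
l=cast(s,Z([(287,232),(275,152)]),.074); d=l[0]-l[1]; print(l.round(4),'line yaw',np.degrees(np.arctan2(-d[1],-d[0])))
R=34; c=cast(s,Z([(303,315)]),.074); print('cap c?',c.round(4)); d=l[1]-c[0]; print('rad yaw',np.degrees(np.arctan2(d[1],d[0])))
# cap outline horizontally & vertical on top plane
print(cast(s,Z([(97,315),(506,315),(300,528),(295,118)]),.074).round(4))
```

```text
[[ 0.5576 -0.1774  0.036 ]
 [ 0.5559 -0.2237  0.036 ]] yaw -2.1803892411030574
sides y at 36 [[ 0.5448 -0.1715  0.036 ]
 [ 0.5455 -0.2281  0.036 ]] [ 0.54517214 -0.19981247  0.036     ]
tick [[ 0.553  -0.2003  0.036 ]]
[[ 0.539  -0.1976  0.074 ]
 [ 0.5495 -0.1959  0.074 ]] line yaw 9.087368097473348
cap c? [[ 0.528  -0.1998  0.074 ]]
rad yaw 10.30674154641684
[[ 0.5277 -0.1725  0.074 ]
 [ 0.5283 -0.2266  0.074 ]
 [ 0.4987 -0.1998  0.074 ]
 [ 0.5539 -0.1984  0.074 ]]
```

```bash
python3 -m crank '[{"linear":[0.05,0,-0.4],"rot":[-0.02,0.06,-0.3],"hand":1},{"linear":[0.05,0,-0.6],"rot":[0,0,-0.28],"hand":1},{"linear":[0.05,0,-0.6],"rot":[0,0,0],"hand":1},{"linear":[0,0,-0.6],"rot":[0,0,0],"hand":1},{"linear":[0,0,-0.4],"rot":[0,0,0],"hand":1},{"linear":[0,0,-0.25],"rot":[0,0,0],"hand":1},{"linear":[0,0,0],"rot":[0,0,0],"hand":1}]'
python3 - <<'E'
from h import *
s=monitor.get_obs()
R=Ro.from_euler('xyz',s['orientation'],degrees=True).as_matrix();print(R.round(4)); print(np.degrees(np.arctan2(R[1,1],R[0,1])),s['tool_pos'],s['joint_pos'])
E
```

```text
clock: 3.78
tool_pos: [0.5307, -0.1881, 0.0538]
orientation: [178.2, 89.7, -3.2]
force: [-0.4, -0.1, -0.3]
opening: 0.0878
[[ 6.000e-03 -2.450e-02 -9.997e-01]
 [-3.000e-04 -9.997e-01  2.450e-02]
 [-1.000e+00  2.000e-04 -6.000e-03]]
-91.40289992207042 [ 0.5307062  -0.18808294  0.05377466] [ 4.17598980e-01  1.98543988e+01 -2.60425028e+01  3.19910113e-02
 -4.37576735e+01  8.81564952e+01]
```

```bash
python3 -m crank '[{"linear":[0,0,0],"rot":[0,0,0],"hand":1}]'
python3 - <<'E'
from h import *
s=snap('wrist','w4.png')
for i in range(4):
  s=snap('wrist'); print(s['obs']['clock'],s['obs']['tool_pos'],s['obs']['orientation'],s['obs']['qvel'].round(2))
E
```

```text
clock: 3.9
tool_pos: [0.5316, -0.1877, 0.0547]
orientation: [176.8, 89.6, -4.5]
force: [-0.5, 1.1, 0.7]
opening: 0.0878
3.95 [ 0.53156482 -0.18774662  0.05479073] [177.75133845  89.56239055  -3.60769212] [-0.34 -0.34 -0.02 -0.05 -0.    0.02]
4.0 [ 0.53149083 -0.18791138  0.05481577] [177.74704811  89.55631338  -3.62556601] [-0.39 -0.13 -0.18 -0.05  0.3   0.15]
4.05 [ 0.53141177 -0.1880371   0.05480083] [178.16498351  89.55134285  -3.22498132] [-0.26  0.06 -0.09 -0.    0.06  0.03]
4.1 [ 0.53124831 -0.18811094  0.05466452] [178.4296047   89.56334258  -2.97145663] [-0.21  0.18 -0.18 -0.04  0.02  0.05]
```

View pics/w4.png

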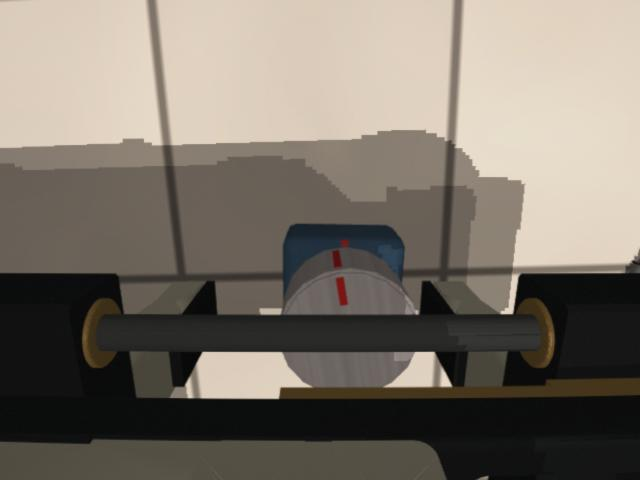

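The jar is now between the fingers but off-centre to the right: the body's edge runs from u≈284 to 403 and the mid-line of the fingers is at about 318.

Run:
```python
from h import *
s=snap('wrist','w4.png'); print(s['obs']['tool_pos'])
R=Ro.from_euler('xyz',s['obs']['orientation'],degrees=True).as_matrix();print('tool y yaw',np.degrees(np.arctan2(R[1,1],R[0,1])),R[:,0])
im=s['image']
hsv=cv2.cvtColor(im,cv2.COLOR_RGB2HSV)
m=cv2.inRange(hsv,(98,80,15),(125,255,255));m[:200]=0;m[265:]=0;m[:,:270]=0;m[:,420:]=0
# edge
e=[(u,np.nonzero(m[:,u])[0].min()) for u in range(300,390)]
E_=cast(s,e,.036); a=np.polyfit(E_[:,1],E_[:,0],1); print('yaw',-np.degrees(np.arctan(a[0])), np.polyval(a,-.199))
for v in (240,250,258):
    x=np.nonzero(m[v])[0]; q=cast(s,[(x.min(),v),(x.max()+1,v)],.036); print(v,x.min(),x.max(),q.round(4)[:,1],q[:,1].mean(),q[0,0])
cv2.imwrite('pics/w4z.png',cv2.resize(im[215:400,270:430,::-1],None,fx=3.2,fy=3.2))
```

```text
[ 0.53112977 -0.18817847  0.05455461]
tool y yaw -91.4109591639507 [ 7.40544807e-03 -3.77818799e-04 -9.99972508e-01]
yaw -2.6555738953154533 0.5607278988000798
240 284 400 [-0.173  -0.2268] -0.19988012586675008 0.5541691646148961
250 283 402 [-0.1723 -0.2278] -0.20006428410302102 0.5493997959224589
258 283 401 [-0.1721 -0.2275] -0.19979274930889063 0.5455284053607351
```

View pics/w4z.png

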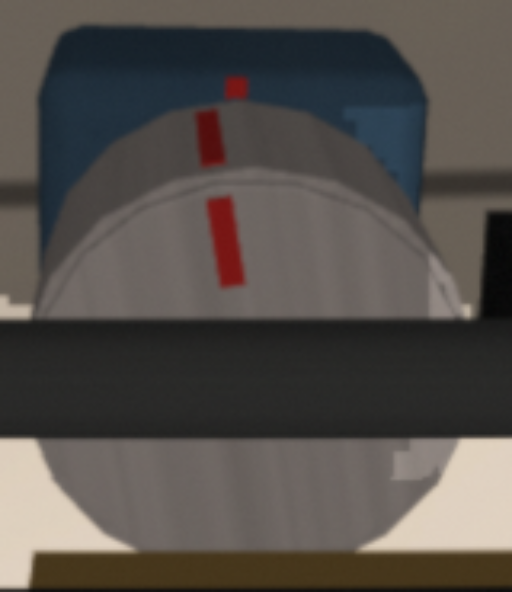

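Run:
```python
from h import *
s=snap('wrist')
Z=lambda p:np.array(p)/3.2-0.35+[270,215]
print(cast(s,Z([(100,67),(235,70),(390,76)]),.036).round(4), cast(s,Z([(235,27)]),0).round(4))
print('rear tick',cast(s,Z([(237,97)]),.036).round(4))
R=[cast(s,Z([(40,318),(462,318)]),.074).round(4)]; print(R)
print(cast(s,Z([(250,172)]),.074).round(4), cast(s,Z([(240,570)]),.074).round(4))
l=cast(s,Z([(219,198),(232,286)]),.074);print(l.round(4))
print(s['obs']['tool_pos'])
```

```text
[[ 0.556  -0.1808  0.036 ]
 [ 0.5551 -0.2001  0.036 ]
 [ 0.5536 -0.2224  0.036 ]] [[ 0.5534 -0.2023  0.    ]]
rear tick [[ 0.551  -0.2004  0.036 ]]
[array([[ 0.535 , -0.1745,  0.074 ],
       [ 0.5337, -0.2246,  0.074 ]])]
[[ 0.5526 -0.1996  0.074 ]] [[ 0.4997 -0.198   0.074 ]]
[[ 0.5495 -0.196   0.074 ]
 [ 0.5385 -0.1973  0.074 ]]
[ 0.53103407 -0.18819287  0.05440078]
```

```bash
python3 -m crank '[{"linear":[-0.05,-0.11,0],"rot":[0,0.08,-0.12],"hand":1},{"linear":[-0.04,-0.09,-0.05],"rot":[0,0,-0.12],"hand":1},{"linear":[0,0,-0.15],"rot":[0,0,0],"hand":1},{"linear":[0,0,-0.18],"rot":[0,0,0],"hand":1},{"linear":[0,0,-0.15],"rot":[0,0,0],"hand":1},{"linear":[0,0,0],"rot":[0,0,0],"hand":1},{"linear":[0,0,0],"rot":[0,0,0],"hand":1}]'
cat >> h.py <<'E'
def st():
    s=monitor.get_obs()
    R=Ro.from_euler('xyz',s['orientation'],degrees=True).as_matrix()
    print('t',round(s['clock'],2),'pos',s['tool_pos'].round(4),'yawY',round(np.degrees(np.arctan2(R[1,1],R[0,1])),2),'toolx',R[:,0].round(4),'F',s['force'].round(1),'M',s['moment'].round(2),'op',round(s['opening'],4),'j6',s['joint_pos'][5].round(1))
E
python3 -c "
from h import *
st()"
```

```text
clock: 5.12
tool_pos: [0.5244, -0.2014, 0.0194]
orientation: [11.4, 89.9, -171.4]
force: [0.2, -0.0, -0.0]
opening: 0.0878
t 5.12 pos [ 0.5244 -0.2014  0.0194] yawY -92.74 toolx [-2.2e-03 -3.0e-04 -1.0e+00] F [ 0.2 -0.  -0. ] M [-0.01  0.01 -0.01] op 0.0878 j6 88.3
```

```bash
python3 -m crank '[{"linear":[0.02,0.02,-0.08],"rot":[0,-0.02,0],"hand":1},{"linear":[0,0,0],"rot":[0,0,0],"hand":1},{"linear":[0,0,0],"rot":[0,0,0],"hand":0.7},{"linear":[0,0,0],"rot":[0,0,0],"hand":0.68},{"linear":[0,0,0],"rot":[0,0,0],"hand":0.6},{"linear":[0,0,0],"rot":[0,0,0],"hand":0.5},{"linear":[0,0,0],"rot":[0,0,0],"hand":0},{"linear":[0,0,0],"rot":[0,0,0],"hand":0},{"linear":[0,0,0],"rot":[0,0,0],"hand":0}]'
python3 -c "
from h import *
st()
snap('wrist','w5.png')"
```

```text
clock: 6.25
tool_pos: [0.5265, -0.1999, 0.0152]
orientation: [170.3, 89.9, -12.4]
force: [-0.2, 0.4, -0.5]
opening: 0.0578
t 6.25 pos [ 0.5265 -0.1999  0.0152] yawY -92.72 toolx [ 1.6e-03 -4.0e-04 -1.0e+00] F [-0.2  0.4 -0.5] M [ 0.08  0.02 -0.03] op 0.0578 j6 88.1
```

View pics/w5.png

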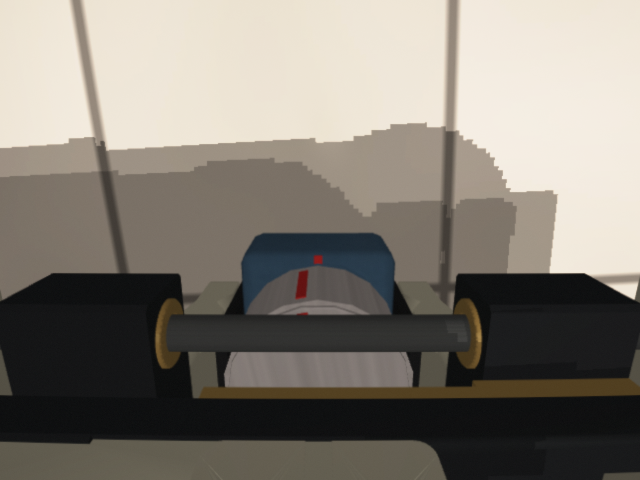

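```bash
python3 -m crank '[{"linear":[0,0,0.1],"rot":[0,0,0],"hand":0},{"linear":[0,0,0.25],"rot":[0,0,0],"hand":0},{"linear":[0,0,0.4],"rot":[0,0,0],"hand":0},{"linear":[0,0,0.4],"rot":[0,0,0],"hand":0},{"linear":[0,0,0.25],"rot":[0,0,0],"hand":0},{"linear":[0,0,0.1],"rot":[0,0,0],"hand":0},{"linear":[0,0,0],"rot":[0,0,0],"hand":0}]'
python3 -c "
from h import *
st()
snap('wrist','w6.png'); s=snap('side'); cv2.imwrite('pics/s6.png',cv2.resize(s['image'][220:400,230:470,::-1],None,fx=3,fy=3))"
```

```text
clock: 7.18
tool_pos: [0.5234, -0.1995, 0.1091]
orientation: [-18.6, 89.8, 158.5]
force: [0.2, 1.1, -5.8]
opening: 0.0578
t 7.17 pos [ 0.5234 -0.1995  0.1091] yawY -92.81 toolx [-0.0025  0.001  -1.    ] F [ 0.2  1.1 -5.8] M [-0.03 -0.03  0.03] op 0.0578 j6 88.1
```

View pics/s6.png

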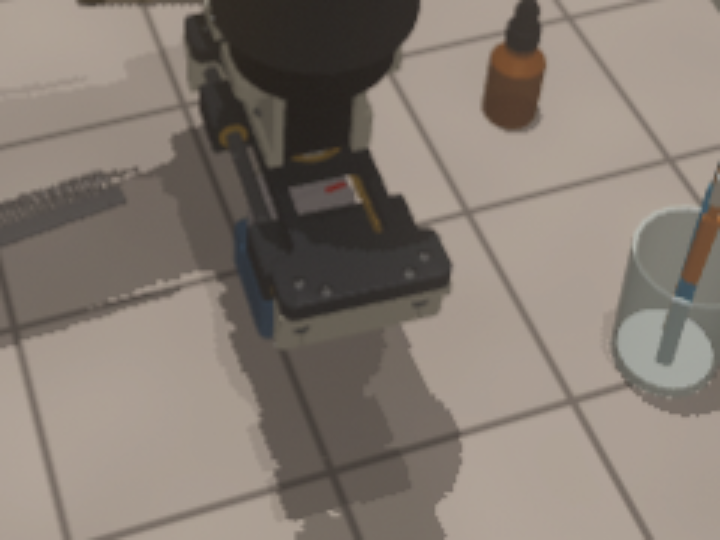

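View pics/w6.png

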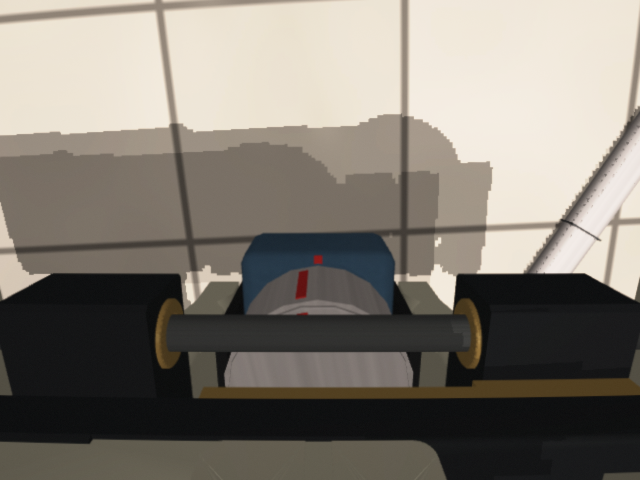

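The jar lifts level, and it sits in the wrist picture just as it did before lifting (body u 243–394). Next I'll measure it in the tool frame.

Run:
```python
from h import *
s=snap('wrist'); im=s['image']
cv2.imwrite('pics/w6z.png',cv2.resize(im[225:315,235:405,::-1],None,fx=4.5,fy=4.5,interpolation=cv2.INTER_CUBIC))
```

```text
(no output)
```

View pics/w6z.png

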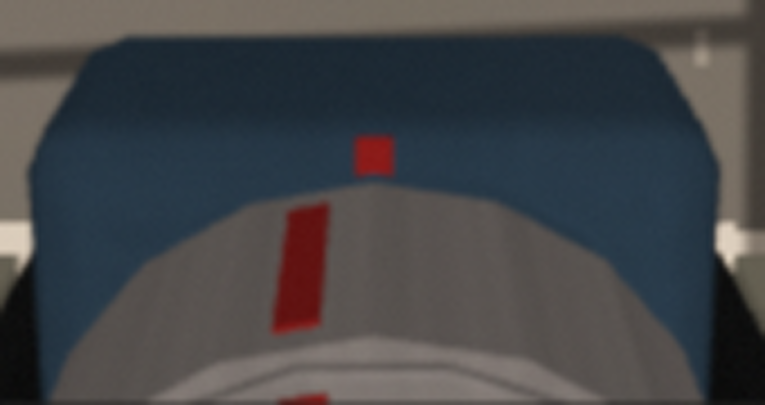

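Run:
```python
from h import *
s=snap('wrist'); H=s['hand_eye']
def ct(uv,x):
    n=undist(s,uv); d=np.c_[n[:,0],-n[:,1],-np.ones(len(n))]@H[:3,:3].T; c=H[:3,3]
    return c+d*((x-c[0])/d[:,0])[:,None]
Z=lambda p:np.array(p)/4.5-.4+[235,225]
print(ct(Z([(130,37),(375,36.5),(630,37)]),.0152)*1000)
print(ct(Z([(375,122),(375,130)]),-.0208)*1000)
print(ct(Z([(375,336),(30,180),(718,180)]),-.0588)*1000)
# holder seen earlier via same camera in tool frame not needed
```

```text
[[ 15.2        -24.59276039 -26.81755267]
 [ 15.2         -0.166638   -26.83903238]
 [ 15.2         25.25210962 -26.76106923]]
[[-20.8         -0.13124288 -28.83280136]
 [-20.8         -0.1321578  -28.16408815]]
[[-58.8         -0.09933189 -26.96174229]
 [-58.8        -20.23511019 -36.80651016]
 [-58.8         19.94008541 -36.76356668]]
```

```bash
python3 -m crank '[{"linear":[0.02,0.2,0],"rot":[0,0,-0.2],"hand":0},{"linear":[0.05,0.4,0],"rot":[0,0,-0.3],"hand":0},{"linear":[0.05,0.6,0],"rot":[0,0,-0.3],"hand":0},{"linear":[0.05,0.7,0],"rot":[0,0,-0.3],"hand":0},{"linear":[0.05,0.8,0],"rot":[0,0,-0.3],"hand":0},{"linear":[0.05,0.8,0],"rot":[0,0,-0.3],"hand":0},{"linear":[0.05,0.8,0],"rot":[0,0,-0.3],"hand":0},{"linear":[0.05,0.8,0],"rot":[0,0,-0.3],"hand":0},{"linear":[0.05,0.7,0],"rot":[0,0,-0.3],"hand":0},{"linear":[0.05,0.5,0],"rot":[0,0,-0.3],"hand":0},{"linear":[0.02,0.3,0],"rot":[0,0,-0.2],"hand":0},{"linear":[0,0.1,0],"rot":[0,0,0],"hand":0},{"linear":[0,0,0],"rot":[0,0,0],"hand":0},{"linear":[0,0,0],"rot":[0,0,0],"hand":0},{"linear":[0,0,0],"rot":[0,0,0],"hand":0}]'
python3 -c "
from h import *
st();snap('wrist');st()"
```

```text
clock: 9.25
tool_pos: [0.5474, 0.2124, 0.0977]
orientation: [26.8, 88.9, -172.1]
force: [0.0, 0.8, -5.0]
opening: 0.0581
t 9.25 pos [0.5474 0.2124 0.0977] yawY -108.94 toolx [-0.0197 -0.0027 -0.9998] F [ 0.   0.8 -5. ] M [ 0.   -0.13  0.03] op 0.0581 j6 31.7
t 9.3 pos [0.5473 0.2123 0.0978] yawY -108.94 toolx [-0.0197 -0.0028 -0.9998] F [-0.4  0.3 -5. ] M [-0.03 -0.13 -0.03] op 0.058 j6 31.7
```

```bash
python3 -m crank '[{"linear":[0.05,-0.06,0],"rot":[0.02,-0.12,0.2],"hand":0},{"linear":[0.05,-0.06,-0.1],"rot":[0.01,-0.1,0.17],"hand":0},{"linear":[0,0,-0.2],"rot":[0,0,0],"hand":0},{"linear":[0,0,-0.1],"rot":[0,0,0],"hand":0},{"linear":[0,0,0],"rot":[0,0,0],"hand":0},{"linear":[0,0,0],"rot":[0,0,0],"hand":0}]'
python3 -c "
from h import *
st();s=snap('wrist','w7.png');st()
s=snap('side'); cv2.imwrite('pics/s7.png',cv2.resize(s['image'][130:250,210:370,::-1],None,fx=4,fy=4,interpolation=cv2.INTER_CUBIC))"
```

```text
clock: 10.05
tool_pos: [0.5536, 0.2035, 0.0717]
orientation: [129.3, 90.0, -67.7]
force: [0.5, -0.7, -4.6]
opening: 0.0583
t 10.05 pos [0.5536 0.2035 0.0717] yawY -107.02 toolx [ 3.e-04 -7.e-04 -1.e+00] F [ 0.5 -0.7 -4.6] M [ 0.04 -0.02 -0.01] op 0.0583 j6 33.7
t 10.1 pos [0.5535 0.2035 0.0717] yawY -107.03 toolx [ 3.e-04 -7.e-04 -1.e+00] F [ 0.5 -0.  -5. ] M [-0.03  0.01 -0.04] op 0.0577 j6 33.7
```

View pics/s7.png

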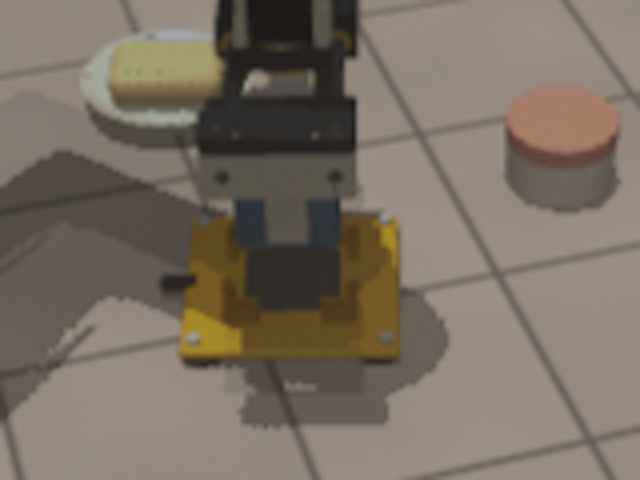

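View pics/w7.png

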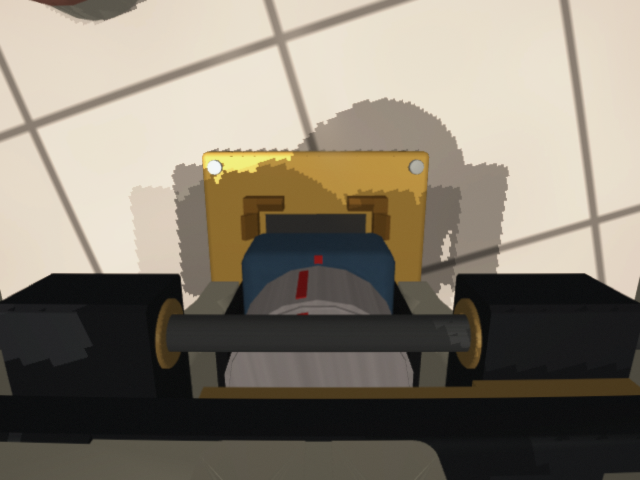

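Run:
```python
from h import *
s=snap('wrist'); st(); im=s['image']; hsv=cv2.cvtColor(im,cv2.COLOR_RGB2HSV)
m2=cv2.inRange(hsv,(0,0,100),(179,90,255)); H=s['hand_eye']
def ct(uv,x):
    n=undist(s,uv); d=np.c_[n[:,0],-n[:,1],-np.ones(len(n))]@H[:3,:3].T; c=H[:3,3]
    return (c+d*((x-c[0])/d[:,0])[:,None])*1000
pts=[]
for u,v in [(214,167),(417,167)]:
    mm=np.zeros_like(m2);mm[v-9:v+10,u-9:u+10]=m2[v-9:v+10,u-9:u+10]; M=cv2.moments(mm,True); pts.append((M['m10']/M['m00'],M['m01']/M['m00'])); print(pts[-1],M['m00'])
h=s['obs']['tool_pos'][2]-.012
p=ct(pts,h); print(p,p.mean(0)+[0,0,54.4],'yaw err',np.degrees(np.arctan2(p[1,2]-p[0,2],p[1,1]-p[0,1])), p[1,1]-p[0,1])
# stop outer edges
y=cv2.inRange(hsv,(15,120,40),(35,255,255))
e=[(u,np.nonzero(y[140:,u])[0].min()+140) for u in range(215,420,5)]; q=ct(e,h); a=np.polyfit(q[:,1],q[:,2],1); print('front edge z',np.polyval(a,0)+62,np.degrees(np.arctan(a[0])))
for v in (180,200,230,260):
    x=np.nonzero(y[v])[0]; x=x[(x>190)&(x<440)]; q=ct([(x.min(),v),(x.max()+1,v)],h); print(v,q[:,1],q[:,1].mean())
cv2.imwrite('pics/w7z.png',cv2.resize(im[185:275,230:405,::-1],None,fx=4.5,fy=4.5,interpolation=cv2.INTER_CUBIC))
```

```text
t 10.2 pos [0.5536 0.2036 0.072 ] yawY -107.03 toolx [ 7.e-04 -4.e-04 -1.e+00] F [-0.8 -0.8 -4.5] M [-0.02  0.    0.01] op 0.0577 j6 33.7
(214.0928961748634, 166.86338797814207) 183.0
(416.03508771929825, 166.47368421052633) 171.0
[[ 59.85108515 -56.43922801 -52.44335537]
 [ 59.85108515  52.90438149 -52.5034561 ]] [59.85108515 -1.76742326  1.92659426] yaw err -0.03149262969653505 109.34360949365166
front edge z 1.4601379296666366 -0.040773684079698475
180 [-62.45486937  59.35680153] -1.5490339199840726
200 [-62.15821321  59.55203534] -1.3030889375512906
230 [-62.28613382  59.59045422] -1.3478397974663103
260 [-62.44377402  59.65398909] -1.3948924669394813
```

View pics/w7z.png

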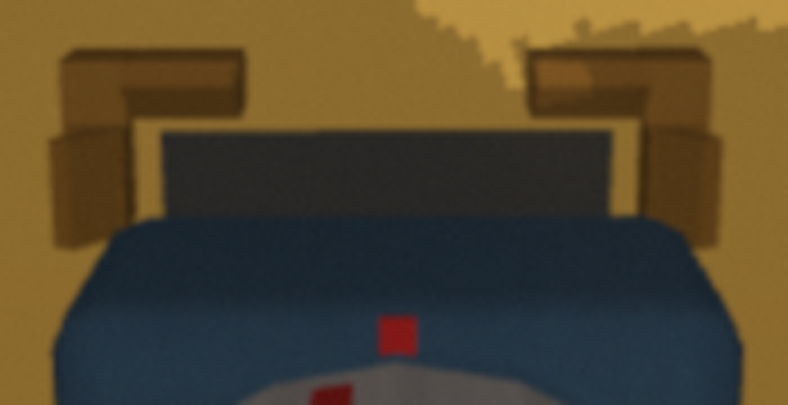

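```bash
python3 -m crank '[{"linear":[0,0.025,-0.08],"rot":[0,0,0],"hand":0},{"linear":[0,0,-0.1],"rot":[0,0,0],"hand":0},{"linear":[0,0,-0.1],"rot":[0,0,0],"hand":0},{"linear":[0,0,-0.1],"rot":[0,0,0],"hand":0},{"linear":[0,0,-0.1],"rot":[0,0,0],"hand":0},{"linear":[0,0,-0.05],"rot":[0,0,0],"hand":0},{"linear":[0,0,0],"rot":[0,0,0],"hand":0}]'
python3 -c "
from h import *
st()"
```

```text
clock: 11.08
tool_pos: [0.5536, 0.2053, 0.0378]
orientation: [160.3, 90.0, -36.7]
force: [-0.1, -0.1, -4.8]
opening: 0.0579
t 11.07 pos [0.5536 0.2053 0.0378] yawY -107.02 toolx [ 6.e-04 -5.e-04 -1.e+00] F [-0.1 -0.1 -4.8] M [-0.04 -0.02  0.03] op 0.0579 j6 33.6
```

Underside about 10 mm above the plate and still free. I'll go on gently.

```bash
python3 -m crank '[{"linear":[0,0,-0.04],"rot":[0,0,0],"hand":0},{"linear":[0,0,-0.04],"rot":[0,0,0],"hand":0},{"linear":[0,0,-0.04],"rot":[0,0,0],"hand":0},{"linear":[0,0,-0.02],"rot":[0,0,0],"hand":0}]'
python3 -c "
from h import *
st();snap('wrist','w8.png')"
```

```text
clock: 11.58
tool_pos: [0.554, 0.2055, 0.0294]
orientation: [-156.1, 89.9, 6.9]
force: [-0.2, 0.1, -5.6]
opening: 0.0581
t 11.57 pos [0.554  0.2055 0.0294] yawY -107.02 toolx [ 1.5e-03  2.0e-04 -1.0e+00] F [-0.2  0.1 -5.6] M [-0.02 -0.01  0.03] op 0.0581 j6 33.6
```

View pics/w8.png

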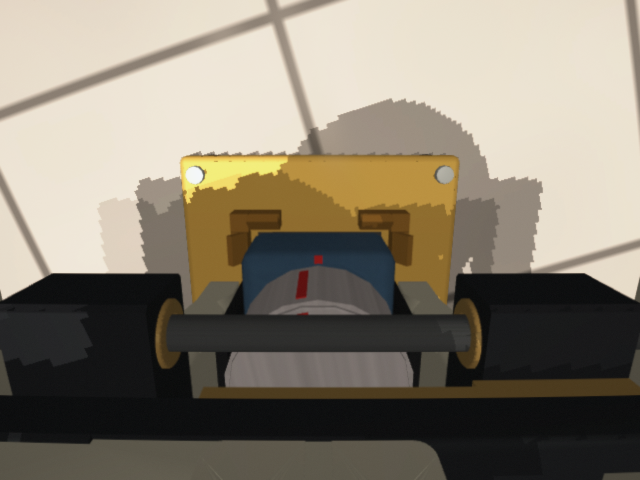

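The jar is between the stops, centred (body u 243–394, stops 228–412), with no side force. About 2 mm remain.

```bash
python3 -m crank '[{"linear":[0,0,-0.02],"rot":[0,0.01,0],"hand":0},{"linear":[0,0,-0.02],"rot":[0,0,0],"hand":0},{"linear":[0,0,0],"rot":[0,0,0],"hand":0}]'
python3 -c "
from h import *
st()"
```

```text
clock: 12.0
tool_pos: [0.5541, 0.2057, 0.0272]
orientation: [-145.4, 89.9, 17.6]
force: [-0.1, -0.7, -4.8]
opening: 0.0579
t 12.0 pos [0.5541 0.2057 0.0272] yawY -107.0 toolx [ 9.e-04  3.e-04 -1.e+00] F [-0.1 -0.7 -4.8] M [-0.02  0.01  0.01] op 0.0579 j6 33.7
```

```bash
python3 -m crank '[{"linear":[0,0,-0.015],"rot":[0,0,0],"hand":0},{"linear":[0,0,-0.015],"rot":[0,0,0],"hand":0},{"linear":[0,0,0],"rot":[0,0,0],"hand":0}]'
python3 -c "
from h import *
st()"
```

```text
clock: 12.38
tool_pos: [0.5542, 0.2057, 0.0273]
orientation: [-149.3, 89.9, 13.7]
force: [0.6, -0.9, -5.6]
opening: 0.0577
t 12.38 pos [0.5542 0.2057 0.0273] yawY -106.97 toolx [ 1.7e-03  4.0e-04 -1.0e+00] F [ 0.6 -0.9 -5.6] M [-0.04 -0.   -0.  ] op 0.0577 j6 33.7
```

```bash
python3 -m crank '[{"linear":[0,0,-0.03],"rot":[0,0.02,0],"hand":0},{"linear":[0,0,-0.03],"rot":[0,0,0],"hand":0}]'
python3 -c "
from h import *
st()"
```

```text
clock: 12.62
tool_pos: [0.5543, 0.2058, 0.0271]
orientation: [-153.8, 90.0, 9.3]
force: [-9.3, -1.5, 19.5]
opening: 0.0582
t 12.62 pos [0.5543 0.2058 0.0271] yawY -106.9 toolx [ 8.e-04  1.e-04 -1.e+00] F [-9.3 -1.5 19.5] M [-0.63  3.43 -0.26] op 0.0582 j6 33.8
```

```bash
python3 -m crank '[{"linear":[0,0,0],"rot":[0,0,0],"hand":0},{"linear":[0,0,0],"rot":[0,0,0],"hand":0.8},{"linear":[0,0,0],"rot":[0,0,0],"hand":0.9},{"linear":[0,0,0],"rot":[0,0,0],"hand":1},{"linear":[0,0,0],"rot":[0,0,0],"hand":1},{"linear":[0,0,0],"rot":[0,0,0],"hand":1}]'
python3 -c "
from h import *
st();snap('wrist','w9.png');st()"
```

```text
clock: 13.38
tool_pos: [0.5561, 0.2067, 0.0279]
orientation: [-138.1, 89.8, 25.1]
force: [1.3, -1.2, 1.2]
opening: 0.0877
t 13.38 pos [0.5561 0.2067 0.0279] yawY -106.87 toolx [ 0.0039  0.0018 -1.    ] F [ 1.3 -1.2  1.2] M [-0.02  0.09  0.01] op 0.0877 j6 33.8
t 13.43 pos [0.5561 0.2067 0.0278] yawY -106.87 toolx [ 0.0039  0.0018 -1.    ] F [0.2 0.1 0.3] M [ 0.01  0.01 -0.01] op 0.0874 j6 33.8
```

View pics/w9.png

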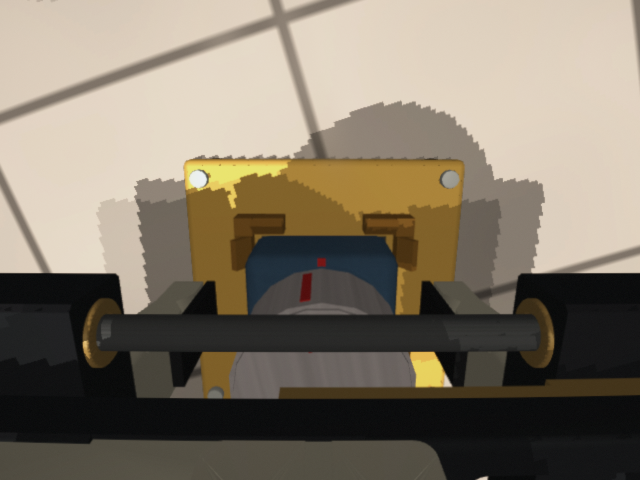

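```bash
python3 -m crank '[{"linear":[-0.03,-0.01,0.1],"rot":[-0.02,0.04,0.2],"hand":1},{"linear":[-0.015,0,0.15],"rot":[0,0,0.2],"hand":1},{"linear":[0,0,0.15],"rot":[0,0,0],"hand":1},{"linear":[0,0,0.04],"rot":[0,0,0],"hand":1},{"linear":[0,0,0],"rot":[0,0,0],"hand":1}]'
python3 -c "
from h import *
st();s=snap('wrist','w10.png');st()"
```

```text
clock: 14.05
tool_pos: [0.5535, 0.2064, 0.057]
orientation: [-134.8, 89.9, 30.4]
force: [0.9, -0.1, 0.3]
opening: 0.0874
t 14.05 pos [0.5535 0.2064 0.057 ] yawY -104.71 toolx [ 1.3e-03  8.0e-04 -1.0e+00] F [ 0.9 -0.1  0.3] M [0.01 0.03 0.  ] op 0.0874 j6 35.9
t 14.1 pos [0.5535 0.2064 0.0569] yawY -104.71 toolx [ 1.3e-03  7.0e-04 -1.0e+00] F [-0.5 -1.1 -0. ] M [ 0.01 -0.01  0.  ] op 0.0876 j6 35.9
```

View pics/w10.png

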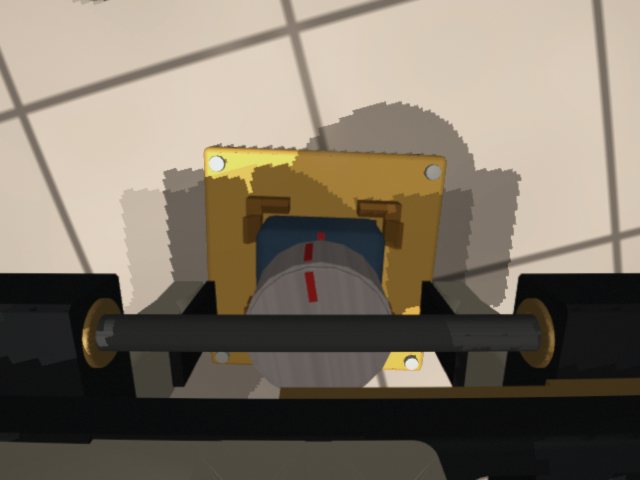

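```bash
python3 -m crank '[{"linear":[0,-0.005,-0.05],"rot":[0,0.01,0],"hand":1},{"linear":[0,0,-0.03],"rot":[0,0,0],"hand":0.8},{"linear":[0,0,0],"rot":[0,0,0],"hand":0.65},{"linear":[0,0,0],"rot":[0,0,0],"hand":0.6},{"linear":[0,0,0],"rot":[0,0,0],"hand":0},{"linear":[0,0,0],"rot":[0,0,0],"hand":0},{"linear":[0,0,0],"rot":[0,0,0],"hand":0},{"linear":[0,0,0],"rot":[0,0,0],"hand":0}]'
python3 -c "
from h import *
st();s=snap('wrist','w11.png');st()
s=snap('top');P=cloud(s)[215:250,235:275]; z=P[...,2]; print('max z',np.nanmax(z))"
```

```text
clock: 15.1
tool_pos: [0.5532, 0.2059, 0.0506]
orientation: [14.6, 90.0, 179.9]
force: [-0.2, 0.0, -1.6]
opening: 0.0534
t 15.1 pos [0.5532 0.2059 0.0506] yawY -104.72 toolx [-8.e-04  0.e+00 -1.e+00] F [-0.2  0.  -1.6] M [ 0.05 -0.13  0.03] op 0.0534 j6 36.0
t 15.15 pos [0.5532 0.2059 0.0506] yawY -104.71 toolx [-8.e-04  0.e+00 -1.e+00] F [ 0.2 -0.  -1.8] M [ 0.08 -0.13 -0.02] op 0.0542 j6 36.0
max z 0.4722378886323483
```

View pics/w11.png

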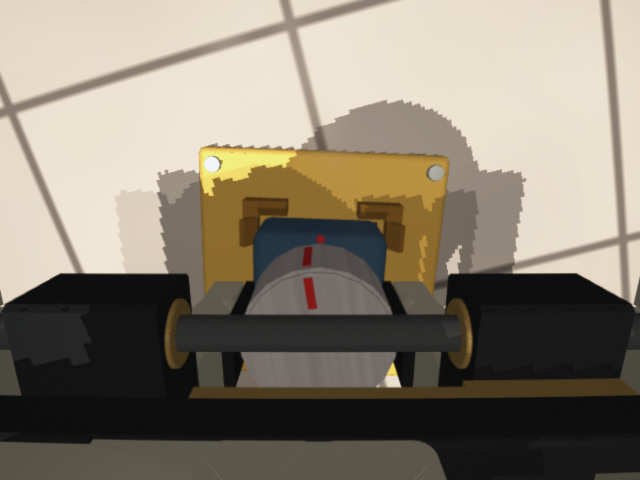

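```bash
python3 -m crank '[{"linear":[0,0,0.003],"rot":[0,0,0.6],"hand":0},{"linear":[0,0,0.003],"rot":[0,0,0.6],"hand":0},{"linear":[0,0,0.003],"rot":[0,0,0.6],"hand":0},{"linear":[0,0,0.003],"rot":[0,0,0.6],"hand":0}]'
python3 -c "
from h import *
st();s=snap('wrist','w12.png');st()"
```

```text
clock: 15.7
tool_pos: [0.5522, 0.2051, 0.051]
orientation: [25.3, 89.8, -157.2]
force: [0.8, 0.5, -0.6]
opening: 0.054
t 15.7 pos [0.5522 0.2051 0.051 ] yawY -92.48 toolx [-0.0024 -0.001  -1.    ] F [ 0.8  0.5 -0.6] M [ 0.05 -0.19 -0.25] op 0.054 j6 48.2
t 15.75 pos [0.5522 0.2051 0.051 ] yawY -92.33 toolx [-0.0025 -0.0011 -1.    ] F [-0.4  0.6 -0.7] M [ 0.08 -0.12 -0.06] op 0.0541 j6 48.4
```

View pics/w12.png

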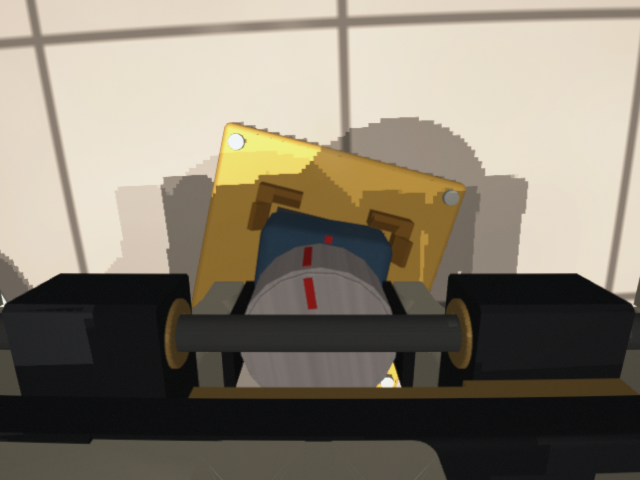

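```bash
python3 -m crank '[{"linear":[0.01,0.01,0.004],"rot":[0.01,-0.03,0.6],"hand":0},{"linear":[0,0,0.004],"rot":[0,0,0.6],"hand":0},{"linear":[0,0,0.004],"rot":[0,0,0.6],"hand":0},{"linear":[0,0,0.004],"rot":[0,0,0.6],"hand":0},{"linear":[0,0,0.004],"rot":[0,0,0.6],"hand":0},{"linear":[0,0,0.004],"rot":[0,0,0.6],"hand":0},{"linear":[0,0,0.004],"rot":[0,0,0.6],"hand":0},{"linear":[0,0,0.004],"rot":[0,0,0.6],"hand":0}]'
python3 -c "
from h import *
st();s=snap('wrist','w13.png');st()"
```

```text
clock: 16.75
tool_pos: [0.5521, 0.2048, 0.0522]
orientation: [15.1, 89.9, -143.2]
force: [0.9, 0.2, -0.8]
opening: 0.0541
t 16.75 pos [0.5521 0.2048 0.0522] yawY -68.23 toolx [-1.2e-03 -9.0e-04 -1.0e+00] F [ 0.9  0.2 -0.8] M [-0.02 -0.25 -0.24] op 0.0541 j6 72.4
t 16.8 pos [0.552  0.2048 0.0522] yawY -68.08 toolx [-1.2e-03 -9.0e-04 -1.0e+00] F [-0.1  0.6 -2. ] M [-0.   -0.29 -0.12] op 0.0539 j6 72.6
```

View pics/w13.png

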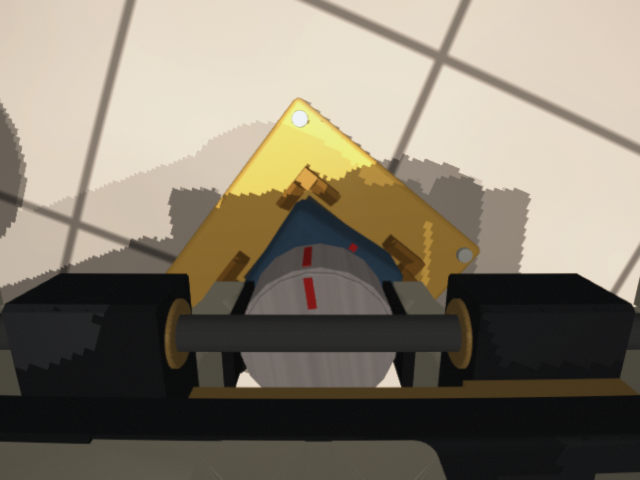

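```bash
cat >> h.py <<'E'
def rel(u,v,ztop=.048):
    s=snap('wrist'); im=s['image']; hsv=cv2.cvtColor(im,cv2.COLOR_RGB2HSV)
    r=cv2.inRange(hsv,(0,120,60),(8,255,255))|cv2.inRange(hsv,(172,120,60),(179,255,255))
    mm=np.zeros_like(r);mm[v-6:v+7,u-6:u+7]=r[v-6:v+7,u-6:u+7]; M=cv2.moments(mm,True); c=(M['m10']/M['m00'],M['m01']/M['m00'])
    p=cast(s,[c],ztop)[0]; d=p-s['obs']['tool_pos']; st()
    print('tick',c,p.round(4),'jar yaw',np.degrees(np.arctan2(d[1],d[0])),np.hypot(*d[:2]))
E
python3 -c "
from h import *
rel(354,247)"
```

```text
t 16.85 pos [0.5521 0.2048 0.0522] yawY -68.26 toolx [-0.0012 -0.001  -1.    ] F [-0.1  0.4 -2.2] M [-0.06 -0.29 -0.04] op 0.0539 j6 72.4
tick (352.87931034482756, 247.36206896551724) [0.5791 0.1998 0.048 ] jar yaw -10.418713463716193 0.027475011312975844
```

```bash
python3 -m crank '[{"linear":[0.005,0.005,0.004],"rot":[0.01,-0.01,0.6],"hand":0},{"linear":[0,0,0.004],"rot":[0,0,0.6],"hand":0},{"linear":[0,0,0.004],"rot":[0,0,0.6],"hand":0},{"linear":[0,0,0.004],"rot":[0,0,0.6],"hand":0},{"linear":[0,0,0.004],"rot":[0,0,0.6],"hand":0},{"linear":[0,0,0.004],"rot":[0,0,0.6],"hand":0}]'
python3 -c "
from h import *
st();s=snap('wrist','w14.png');st()"
```

```text
clock: 17.6
tool_pos: [0.5517, 0.2042, 0.053]
orientation: [13.7, 89.9, -126.7]
force: [1.8, -1.2, -2.0]
opening: 0.0537
t 17.6 pos [0.5517 0.2042 0.053 ] yawY -50.4 toolx [-0.0014 -0.0018 -1.    ] F [ 1.8 -1.2 -2. ] M [-0.04 -0.69 -0.08] op 0.0537 j6 90.2
t 17.65 pos [0.5517 0.2042 0.053 ] yawY -50.26 toolx [-0.0013 -0.0017 -1.    ] F [ 2.1  0.7 -3.1] M [ 0.14 -0.63 -0.01] op 0.0539 j6 90.4
```

View pics/w14.png

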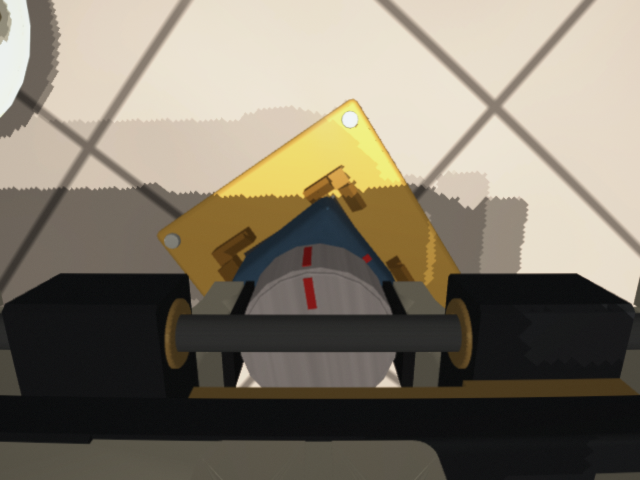

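```bash
python3 -c "
from h import *
rel(367,258)"; python3 -m crank '[{"linear":[0.01,0.01,0.004],"rot":[0.02,-0.015,0.5],"hand":0},{"linear":[0,0,0.004],"rot":[0,0,0.5],"hand":0},{"linear":[0,0,0.004],"rot":[0,0,0.5],"hand":0}]'
python3 -c "
from h import *
st();s=snap('wrist','w15.png');st()"
```

```text
t 17.7 pos [0.5517 0.2043 0.053 ] yawY -50.45 toolx [-0.0014 -0.0017 -1.    ] F [ 2.3  1.5 -1.6] M [ 0.13 -0.61  0.01] op 0.0541 j6 90.2
tick (367.05454545454546, 258.1818181818182) [0.5791 0.1997 0.048 ] jar yaw -9.452693846847287 0.027746681658820656
clock: 18.08
tool_pos: [0.5519, 0.2046, 0.0536]
orientation: [-12.0, 89.9, -145.2]
force: [0.7, 0.4, -0.9]
opening: 0.0542
t 18.07 pos [0.5519 0.2046 0.0536] yawY -43.18 toolx [-8.e-04 -5.e-04 -1.e+00] F [ 0.7  0.4 -0.9] M [ 0.03 -0.32  0.04] op 0.0542 j6 97.5
t 18.12 pos [0.5519 0.2046 0.0536] yawY -43.06 toolx [-7.e-04 -4.e-04 -1.e+00] F [ 0.9  0.1 -0.2] M [ 0.02 -0.22 -0.  ] op 0.0538 j6 97.6
```

View pics/w15.png

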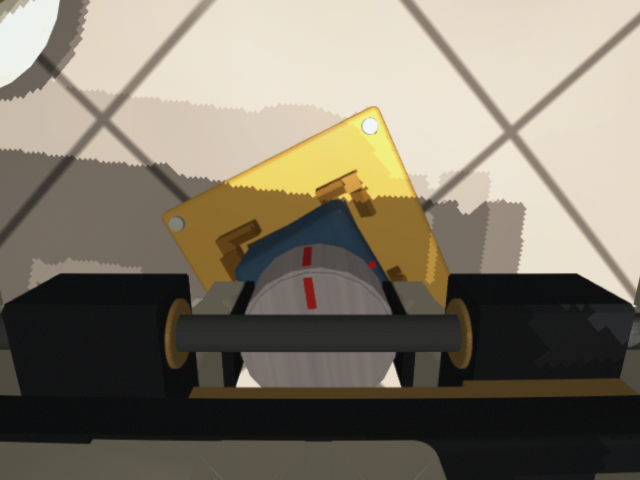

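```bash
python3 -c "
from h import *
rel(373,265)"; python3 -m crank '[{"linear":[0,0,0.03],"rot":[0,0,0],"hand":0},{"linear":[0,0,0.03],"rot":[0,0,0],"hand":0}]'
python3 -c "
from h import *
st();s=snap('wrist','w16.png');rel(373,265)"
```

```text
t 18.18 pos [0.5519 0.2047 0.0536] yawY -43.21 toolx [-8.e-04 -4.e-04 -1.e+00] F [ 0.9  0.2 -0.4] M [ 0.06 -0.13 -0.05] op 0.054 j6 97.4
tick (371.9811320754717, 264.7358490566038) [0.5792 0.1996 0.048 ] jar yaw -10.406529012145626 0.027703406375125198
clock: 18.42
tool_pos: [0.5518, 0.2047, 0.0573]
orientation: [-18.6, 89.9, -152.0]
force: [0.2, 0.3, -1.3]
opening: 0.0538
t 18.43 pos [0.5518 0.2047 0.0573] yawY -43.4 toolx [-1.e-03 -5.e-04 -1.e+00] F [ 0.2  0.3 -1.3] M [ 0.09 -0.19  0.1 ] op 0.0538 j6 97.2
t 18.52 pos [0.5518 0.2047 0.0574] yawY -43.36 toolx [-8.e-04 -4.e-04 -1.e+00] F [ 0.1 -0.1 -1.3] M [ 0.05 -0.07 -0.06] op 0.0538 j6 97.3
tick (370.8235294117647, 262.05882352941177) [0.579  0.1995 0.048 ] jar yaw -10.852025242585853 0.02766106154160506
```

View pics/w16.png

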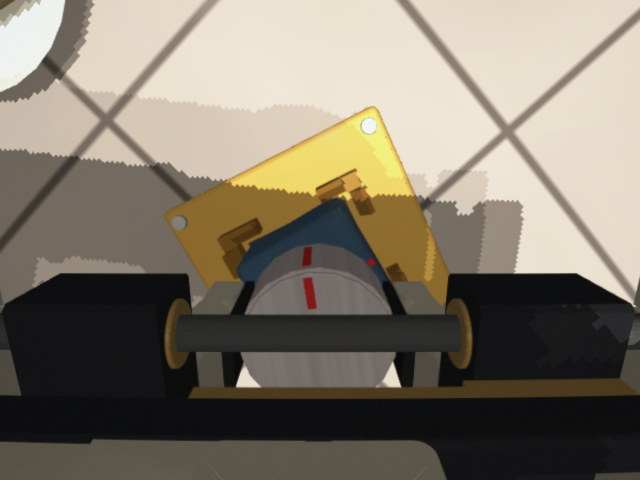

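```bash
python3 -m crank '[{"linear":[0,0,0.06],"rot":[0,0,0],"hand":0},{"linear":[0,0,0.08],"rot":[0,0,0],"hand":0},{"linear":[0,0,0.1],"rot":[0,0,0],"hand":0},{"linear":[0,0,0.1],"rot":[0,0,0],"hand":0},{"linear":[0,0,0.08],"rot":[0,0,0],"hand":0},{"linear":[0,0,0.05],"rot":[0,0,0],"hand":0},{"linear":[0,0,0],"rot":[0,0,0],"hand":0},{"linear":[0,0,0],"rot":[0,0,0],"hand":0}]'
python3 -c "
from h import *
st();s=snap('wrist','w17.png');st();s=snap('side'); cv2.imwrite('pics/s17.png',cv2.resize(s['image'][130:250,210:370,::-1],None,fx=4,fy=4,interpolation=cv2.INTER_CUBIC))"
```

```text
clock: 19.52
tool_pos: [0.5516, 0.2044, 0.0881]
orientation: [-20.9, 90.0, -154.3]
force: [-0.6, 0.7, -1.4]
opening: 0.0539
t 19.52 pos [0.5516 0.2044 0.0881] yawY -43.42 toolx [-8.e-04 -4.e-04 -1.e+00] F [-0.6  0.7 -1.4] M [-0.05 -0.04  0.  ] op 0.0539 j6 97.2
t 19.57 pos [0.5516 0.2044 0.0881] yawY -43.41 toolx [-8.e-04 -4.e-04 -1.e+00] F [-0.1  0.5 -0.8] M [-0.12 -0.03  0.03] op 0.0541 j6 97.2
```

View pics/w17.png

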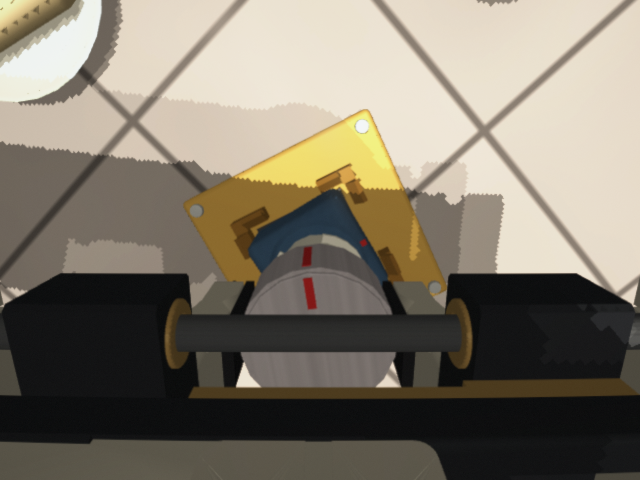

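View pics/s17.png

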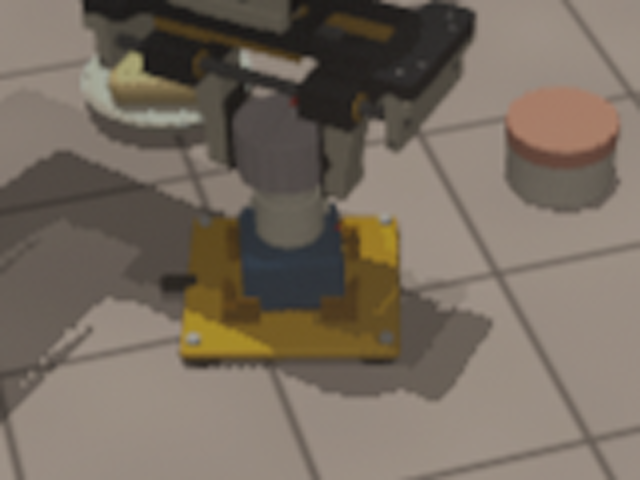

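```bash
python3 -c "
from h import *
s=snap('wrist');P=cloud(s)
for u,v in [(335,200),(300,225),(275,245),(350,225),(365,260),(260,255)]: print(u,v,P[v-1:v+2,u-1:u+2].reshape(-1,3).mean(0).round(4))
s=snap('side');P=cloud(s)
# body top/neck/cap in side: zoom->px
for x,y in [(255,225),(330,225),(290,225),(275,170),(275,120)]:
    u,v=210+x//4,130+y//4; print(u,v,P[v,u].round(4))
st()
s=snap('top','top17.png')"
```

```text
335 200 [0.5834 0.2256 0.0462]
300 225 [0.562  0.2288 0.0485]
275 245 [0.5451 0.23   0.0481]
350 225 [0.5803 0.211  0.0471]
365 260 [0.5736 0.1923 0.0491]
260 255 [0.5355 0.2315 0.0478]
273 186 [0.5346 0.2092 0.0522]
292 186 [0.5761 0.1982 0.0505]
282 186 [0.5492 0.1832 0.0679]
278 172 [0.5412 0.1793 0.1103]
278 160 [0.548  0.2023 0.1245]
t 19.73 pos [0.5516 0.2044 0.088 ] yawY -43.41 toolx [-9.e-04 -5.e-04 -1.e+00] F [ 0.1  0.7 -0.4] M [-0.11 -0.11  0.03] op 0.0537 j6 97.2
```

View pics/top17.png

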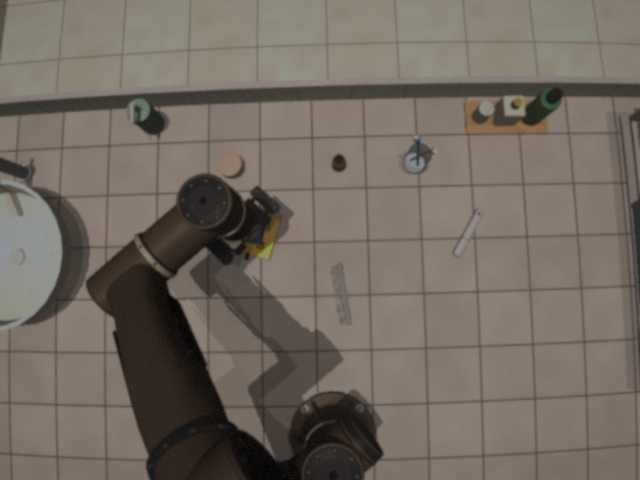

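The body top reads about 48 mm all round, so the jar is fully down. The cap top reads 124.5 mm, which puts its lower edge about 16 mm above the rim. In the top view the bystanders are where they started.

```bash
python3 -c "
from h import *
print(ticket.close_job()); st()"
```

```text
the job is handed in; nothing more can be done
None
the job is handed in; nothing more can be done
```

I finished and handed in the job at about 19.7 s of the 58 s allowed. The jar is standing in the holder and its cap is off, held about 16 mm above the open mouth. The hand-in gave no verdict.

I gripped the jar by its body and lowered it between the stops. I pressed down until I felt the plate, at about 20 N, then let go and gripped the cap. I turned the cap about 62° counter-clockwise at the gripper. About 6–7° of that was the jar turning in the stops' clearance, so the cap ended about 66–67° from tight against the stated 63°. The torque had dropped to about zero by then, and the cap lifted off freely.

**Last checks:**
- **Jar:** most points on its body top read 47–49 mm above the ledge (48 mm means fully down). One point near the rounded edge read 46 mm.
- **Cap:** it is level to within 0.1°, firmly gripped at 54 mm. Its top reads 124.5 mm, which puts its lower edge about 16 mm above the rim.
- **Other things on the ledge:** they look unmoved in the top view.

**Small disagreements:** the jar rests about 6° round from square, leaning against the stops. That is a little more than the roughly 4.5° of play I expected, but within my error in reading the tick. The gripper sits up to 2 mm off the jar's centre by the camera, which is about as good as its calibration. The side camera's body-top readings were 50–52 mm, higher than the wrist camera's.

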